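# Unstack the blanks and load the engraving nests and the spring clamp

### The job

Take the stack of wooden blanks apart to load the router table: first stand the steel weight from its top in the pan of the spring clamp, so that its weight holds the clamp arm up, then lay the round blank flat in the round recess and the square blank flat in the square recess. With the weight still holding the arm up, slide the long blank along the fixture's bed, between the low fences and beneath the arm, until it is home against the stop. Last, take the weight out of the pan so that the arm comes down on the long blank, and stand the weight upright in the middle of the round rubber pad.

Things in the scene. Friction and masses are not known exactly. Their poses are not given: they have to be found in the camera images.
- weight_c (a point): Plain steel weight on top of the stack, 0.54 to 0.66 kg: upright cylinder 44 mm in diameter and 40 mm high, with a coaxial round grip 24 mm in diameter and 28 mm high on it (68 mm in all). The point is its centre, 34 mm above its underside; z points up along its axis.
- disc_c (a point): Round dark-wood blank directly under the weight, 60 mm in diameter, 24 mm thick, about 50 g. The point is its centre, 12 mm above its underside; z up.
- square_c (a point): Square dark-wood blank under the round one, 62 x 62 mm, 24 mm thick, about 65 g. The point is its centre, 12 mm above its underside; x and y are along its sides, z up.
- plate_c (a point): Long dark-wood blank at the bottom of the stack, lying on the table: 140 mm (its x) by 56 mm (its y), 18 mm thick, 80 to 130 g, both ends alike. The point is its centre, 9 mm above its underside; z up.
- fixture: Fixed clamp fixture: black board 300 (x) by 92 mm, its top (the bed) at z = 12 mm. Origin: centre of its underside. +x runs from open mouth to clamp. Stop face across the bed at x = 2 mm, 12 high: the long blank is home with centre at x = -68, y = 0, z = 21 mm, length along x. Fences 10 high from x = -60 to 0, 70 apart. Clamp foot, 18 across, at x = -35, y = 0; hinge along y at x = 45, z = 54.
- clamp_arm (a joint): Angle of the sprung clamp arm (20 mm wide), rad: 0 fully down, level (foot 12 mm above the bed: the blank cannot enter), 0.275 fully up at its limit (foot 34 mm above the bed), about 0.075 when resting on the blank. A spring presses the foot down; about 3.6 N down on the pan's centre brings it fully up, so the weight alone holds it there.
- pan (a point): Floor centre of the square steel pan on the arm's tail, behind the hinge, moving with the arm: 58 x 58 mm inside, rim 6 mm high, 3 mm thick. Arm down: tilted 0.275 rad, outer side higher, floor centre at fixture x = 110, y = 0, z = 83 mm. Arm fully up: level, at fixture x = 115, y = 0, z = 64 mm.
- nest_round: Fixed light-wood tile 92 x 92 mm, 9 mm thick, with a felt-lined round recess 76 mm in diameter, 6 mm deep (recess floor 3 mm above the table) for the round blank. Origin: centre of its underside; recess centred.
- nest_square: Fixed light-wood tile 92 x 92 mm, 9 mm thick, with a felt-lined square recess 76 x 76 mm, 6 mm deep (recess floor 3 mm above the table) for the square blank, sides along its x and y. Origin: centre of its underside; recess centred.
- pad: Fixed round black rubber pad on the table, 90 mm in diameter, 6 mm thick, on which the weight finally stands. Origin: centre of its underside.
There are look-alikes about, which are no part of the job. What is shaped like the part that bears disc_c but orange is not meant. Of the things that look like the part that bears weight_c, the smaller one is meant.

How it is judged:
By the outcome, as a careful person would: the job done as asked, in the order asked, and still so for the second after the job is handed in, with the robot touching nothing.
It also fails if it takes over 136 s, if anything falls off the work surface, if the arm or the gripper's body presses on something with over 40 N, if the wrist force passes 120 N, or if a joint passes its speed limit or range.

### The arm

A 6-joint arm with a two-finger parallel gripper is mounted at the origin on the work surface. World frame = base frame: x ahead of the robot, y to its left, z up, the work surface at z = 0. Lengths are in mm, angles in rad, forces in N, time in s.
With the tool pointing down it reaches from about 350 to 725 mm from the base axis. Payload 4.3 kg.
Tool frame: the origin (TCP) lies at the very end of the fingers, on their centre line; the grasp point (between the pads) lies 19 mm behind it; z points along the fingers, x is the direction in which the jaws open and shut, and the axes are right-handed (so a half turn about z gives the same grasp; the last joint's range is limited). The gripper opens to 85 mm and grips with 20 to 120 N. Pads are 22 mm wide; open, the fingers measure 114 mm over their backs; the gripper's body (76 mm by 85 mm) begins 54 mm behind the grasp point. The pads swing forward as they close: fully open they stand 13 mm farther back than shut.
Start: joints at [1.136, 0.377, 0.081, 1.274, 0, 1.46], TCP at [183.501, 544.972, 231.329] pointing down, gripper open.
Joint ranges: [-2.72, 2.72], [-0.84, 1.66], [-1.02, 1.22], [-1.77, 2.12], [-1.37, 1.28], [-3.14, 3.14]. Speed limits (rad/s): [2.57, 2.57, 3.14, 3.14, 3.14, 3.14].

### API

Orientations are given as a unit quaternion [w, x, y, z].
In Python, from cell import * gives the robot as it stands.
- The arm moves only by the tool arm_command, never from a script. Its argument "targets" is a list of rows, each a list of 5 numbers: the gripper's target within -1 to 1 (fully open at 1, half-way at 0, shut at -1), then the shift along the tool's x, y, z in m, then the turn about the tool's z in rad. A call has 1 to 10 rows; each row shifts and turns the commanded pose from where the row before left it, along the tool's axes as they then stand; what a row does not reach is not made up. A row lasts 1/12 s, in which the tool goes at most 41.7 mm and 7.16 degrees, less where a joint would pass 70% of its speed; a pose out of reach is approached as far as the arm can. A call is refused whole if a number of a shift passes 0.0417 or a number of a turn 0.125, either way. A call with a gripper value outside its range is refused whole. The fingers move at their own pace and stop on an object; "force" is the grip in N (left out, the last holds). Time passes only in rows, so rows that do not move let the fingers close. It gives the time, the measured TCP pose, the force and the opening at its end, in the units of the state.
- observe(): the state, without advancing time (a new reading comes with each control period).
- snapshot(name): name is "side" or "top"; returns a dict with "frame" (480x640x3 uint8, red, green, blue), "range_z" (480x640 float32, mm along the optical axis (not along the pixel's ray), 0 where there is no reading), "mtx" (3x3 intrinsics, pixels), "D" ([k1, k2, p1, p2, k3] as OpenCV has them; the pictures are not rectified), "eye" and "rotation" of the camera in the world. Camera axes: x right, y up, looking along -z (the intrinsics and any distortion apply to the point x, -y, -z); pixel columns grow to the right and rows downward; lengths in mm; the calibration is good to about 2 mm. A picture is of the moment at which its call begins.
- sign_off(): hands the job in, once; it reports no verdict.
Trained networks look in the newest picture that a camera, given by its name, has taken for a name from the list of things; names that differ only in an ending like _2 or _b are one class to them, and where a whole thing is asked for, a point or a joint stands for the part that bears it (a point fixed in the world has none). Each returns a list of dicts, best first, with "p" (0 to 1); they miss things now and then, are a little off and sometimes report something else, mostly with a low value. They report only what shows in the picture. A call takes as long as a camera call. They do not tell look-alikes from the thing itself.
- boxes_of(camera, query): "bbox" ([left, top, right, bottom] in pixels, round what is visible of it).
- masks_of(camera, query): "mask" (480x640 bool, what is visible of it) and "bbox" ([left, top, right, bottom] in pixels, round what is visible of it).
The state is a dict: "time_s": time; "joints": joint angles; "joint_velocities": joint speeds; "tau": joint torques, N m; "eef_pos": TCP position; "eef_rot": TCP orientation; "wrist_force": force on the tool from outside, world axes, zero at the start; "torque": the same for the moment, N m; "gripper_width": finger opening in mm.
Only numpy, scipy, OpenCV 4.12 (cv2) and the standard library are available. Lean on these libraries where they do the work, as an engineer would, in place of code of your own. Each camera call takes 0.05 s, during which the arm holds its last target. There are 200 camera calls.

## Working session

There is one attempt and no reset: what is moved stays moved. The work goes in short steps, Python scripts to look and compute and a tool call to move; the robot and the scene stay as the last step left them, time stands still between calls to the robot, and variables do not carry over. Pictures are saved under pics/ and viewed, on a budget of 14 in all, crops included, one or two more only if the job needs it, and the job is handed in when it is done.

Besides the shell and the picture viewer there is one more tool, called after "Call:" as name(argument=value, ...) on one line, values as JSON. arm_command: Moves the arm, as the interface text tells. Its arguments: {"type":"object","properties":{"targets":{"type":"array","items":{"type":"array","items":{"type":"number"}}},"force":{"type":"number"}},"required":["targets"]}

```bash
mkdir -p pics; ls
cat > h.py <<'E'
from cell import *
import numpy as np, cv2
def save(s,n,crop=None,scale=1):
    im=s["frame"][:,:,::-1]
    if crop: l,t,r,b=crop; im=im[t:b,l:r]
    cv2.imwrite("pics/"+n,cv2.resize(im,None,fx=scale,fy=scale,interpolation=cv2.INTER_CUBIC))
def cloud(s):
    v,u=np.mgrid[0:480,0:640]; p=np.stack([u,v],-1).reshape(-1,1,2).astype(np.float64)
    n=cv2.undistortPoints(p,np.array(s["mtx"]),np.array(s["D"])).reshape(480,640,2)
    z=s["range_z"].astype(float); c=np.stack([n[...,0]*z,-n[...,1]*z,-z],-1)
    w=c@np.array(s["rotation"]).T+np.array(s["eye"]); w[z<=0]=np.nan
    return w
E
python3 - <<'E'
from h import *
for c in("side","top"):
    s=snapshot(c); save(s,c+"1.png"); print(c,s["eye"],s["rotation"],s["D"])
    w=cloud(s)
    for q in ["weight_c","disc_c","square_c","plate_c","fixture","clamp_arm","pan","nest_round","nest_square","pad"]:
        for m in masks_of(c,q)[:4]:
            if m["p"]<.25: continue
            P=w[m["mask"]]; P=P[~np.isnan(P[:,0])]
            print(c,q,round(m["p"],2),np.round(m["bbox"]),np.round(np.median(P,0)) if len(P) else 0, np.round(np.percentile(P,[3,97],axis=0)).tolist() if len(P) else 0)
print(observe())
E
```

```text
pics
side [196.60253077 443.47802877 596.59393909] [-0.23675904 -0.11494836  0.39813003  0.87876306] [-0.04323285  0.          0.          0.          0.        ]Traceback (most recent call last):
  File "<stdin>", line 4, in <module>
  File "h.py", line 11, in cloud
    w=c@np.array(s["rotation"]).T+np.array(s["eye"]); w[z<=0]=np.nan
      ~^~~~~~~~~~~~~~~~~~~~~~~~~~
ValueError: matmul: Input operand 1 has a mismatch in its core dimension 0, with gufunc signature (n?,k),(k,m?)->(n?,m?) (size 4 is different from 3)
```

```bash
python3 - <<'E'
t=open('h.py').read()
t=t.replace('np.array(s["rotation"]).T','R(s["rotation"]).T').replace('import numpy as np, cv2','import numpy as np, cv2\nfrom scipy.spatial.transform import Rotation\ndef R(q): return Rotation.from_quat(q,scalar_first=True).as_matrix()')
t+='''
def report(c,s,qs,pm=.25):
    w=cloud(s)
    for q in qs:
        for m in masks_of(c,q)[:4]:
            if m["p"]<pm: continue
            P=w[m["mask"]]; P=P[~np.isnan(P[:,0])]
            print(c,q,round(m["p"],2),np.round(m["bbox"]).astype(int).tolist(),np.round(np.median(P,0)).tolist() if len(P) else 0, np.round(np.percentile(P,[3,97],axis=0)).tolist() if len(P) else 0)
    return w
'''
open('h.py','w').write(t)
E
cat > a.py <<'E'
from h import *
for c in("side","top"):
    s=snapshot(c); save(s,c+"1.png"); print(c,s["eye"],s["rotation"],s["D"])
    report(c,s,["weight_c","disc_c","square_c","plate_c","fixture","clamp_arm","pan","nest_round","nest_square","pad"])
print(observe())
E
python3 a.py
```

```text
side [196.60253077 443.47802877 596.59393909] [-0.23675904 -0.11494836  0.39813003  0.87876306] [-0.04323285  0.          0.          0.          0.        ]
side weight_c 0.88 [332, 352, 374, 414] [338.0, 143.0, 51.0] [[318.0, 115.0, 5.0], [368.0, 158.0, 88.0]]
side weight_c 0.84 [218, 353, 257, 405] [448.0, 234.0, 105.0] [[435.0, 211.0, 70.0], [470.0, 247.0, 134.0]]
side disc_c 0.73 [156, 354, 203, 398] [569.0, 236.0, 23.0] [[546.0, 208.0, 2.0], [601.0, 260.0, 25.0]]
side square_c 0.9 [212, 382, 269, 432] [440.0, 254.0, 39.0] [[418.0, 198.0, 19.0], [475.0, 271.0, 43.0]]
side plate_c 0.72 [205, 379, 273, 479] [435.0, 286.0, 17.0] [[405.0, 181.0, 4.0], [464.0, 316.0, 19.0]]
side plate_c 0.42 [251, 177, 325, 263] [607.0, -125.0, 77.0] [[569.0, -180.0, 31.0], [630.0, -3.0, 94.0]]
side fixture 0.77 [188, 176, 340, 319] [605.0, -34.0, 13.0] [[562.0, -178.0, 5.0], [665.0, 102.0, 88.0]]
side fixture 0.46 [247, 179, 327, 260] [608.0, -125.0, 77.0] [[569.0, -180.0, 32.0], [631.0, -3.0, 94.0]]
side clamp_arm 0.95 [249, 177, 331, 261] [608.0, -126.0, 77.0] [[569.0, -180.0, 33.0], [631.0, -3.0,
[... 2230 characters left out ...]
.0, -306.0, 10.0]]
{'time_s': 1.15, 'joints': array([1.13565470e+00, 3.77314150e-01, 8.10162515e-02, 1.27437471e+00,
       5.95824509e-06, 1.46048301e+00]), 'joint_velocities': array([ 0.00045343,  0.00065754, -0.0010273 , -0.00053772, -0.00042964,
        0.00113437]), 'tau': array([ 9.00713326e-05, -4.63530064e+01,  2.70158708e+01,  5.57260573e-04,
       -3.71139240e-04, -5.95007947e-06]), 'eef_pos': array([183.53224955, 544.98133697, 231.32758758]), 'eef_rot': array([-3.29393637e-05,  8.12141019e-01,  5.83461191e-01,  5.24467808e-05]), 'wrist_force': array([ 0.84421146,  0.02078233, -0.65794929]), 'torque': array([0.00444573, 0.01141924, 0.03084093]), 'gripper_width': 85.56242387409723}
```

View pics/side1.png

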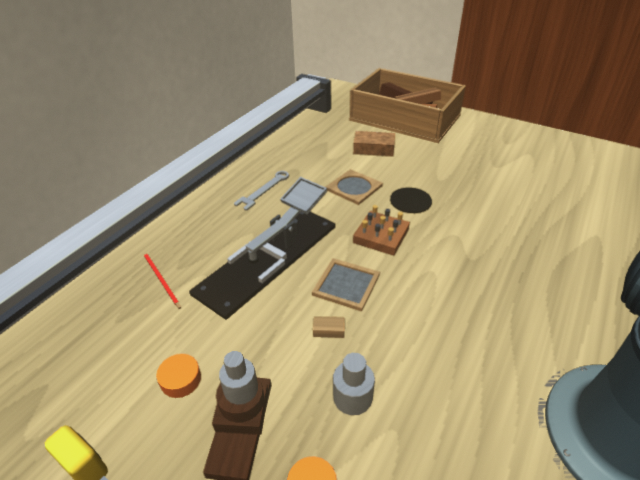

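View pics/top1.png

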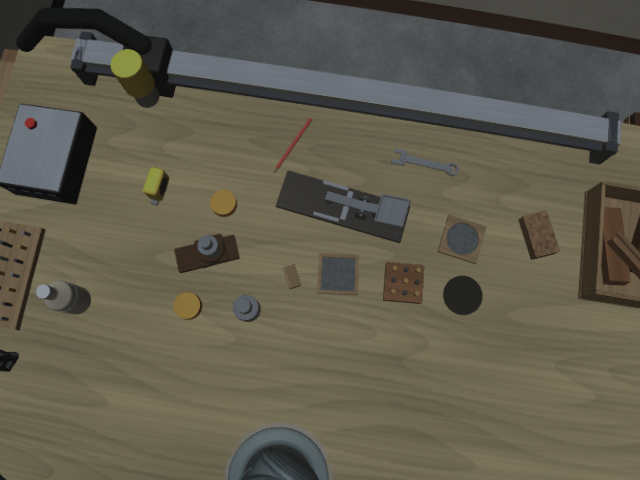

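```bash
cat > m.py <<'E'
from h import *
def band(w,xy,r,z0,z1):
    k=(w[...,2]>z0)&(w[...,2]<z1)&(np.hypot(w[...,0]-xy[0],w[...,1]-xy[1])<r); return w[k]
def big(P):
    # largest connected blob on 2 mm raster -> points
    g=np.round((P[:,:2]-P[:,:2].min(0))/2).astype(int)+3; im=np.zeros(g.max(0)+6,np.uint8); im[g[:,0],g[:,1]]=1
    im=cv2.morphologyEx(im,cv2.MORPH_CLOSE,np.ones((3,3),np.uint8)); n,l,st,_=cv2.connectedComponentsWithStats(im)
    b=1+np.argmax(st[1:,4]); return P[l[g[:,0],g[:,1]]==b]
def rect(P):
    (c,sz,a)=cv2.minAreaRect(P[:,:2].astype(np.float32)); return np.round(c,1),np.round(sz,1),round(a,1)
if __name__=="__main__":
  for c in("side","top"):
    s=snapshot(c); w=cloud(s); np.save(c+".npy",w)
    print(c,"table z",np.nanmedian(band(w,(450,100),60,-15,15)[:,2]))
    for n,xy,r,z0,z1,f in [("grip",(452,225),40,129,140,0),("wtop",(452,225),40,101,110,0),("disc",(452,225),50,61,70,0),("sq",(445,230),60,38,46,1),
      ("plate",(445,250),110,13,21.5,1),("board",(605,-40),175,9,16,1),("pan",(605,-150),70,60,110,1),("nr",(583,-327),70,6,12,1),("ns",(456,-56),70,6,12,1),("pad",(452,-342),60,3.5,9,0)]:
        P=band(w,xy,r,z0,z1)
        if len(P)<10: print(n,len(P)); continue
        P=big(P); (e,rad)=cv2.minEnclosingCircle(P[:,:2].astype(np.float32))
        print(n,len(P),"zmed",np.round(np.median(P[:,2]),1),rect(P) if f else (np.round(e,1),round(rad,1),np.round(P[:,:2].mean(0),1)))
E
python3 m.py
```

```text
side table z -0.4900604648008198
grip 295 zmed 133.1 (array([456.7, 226.1]), 12.4, array([455.5, 227.2]))
wtop 556 zmed 104.9 (array([456.5, 226.8]), 22.1, array([451., 231.]))
disc 703 zmed 65.4 (array([457. , 230.2]), 30.2, array([449.3, 241.3]))
sq 555 zmed 41.1 (array([457.5, 233.1]), array([63.1, 62.4]), 27.1)
plate 2009 zmed 17.3 (array([434.2, 282.6]), array([61.6, 58.6]), 23.8)
board 4274 zmed 11.8 (array([614. , -43.2]), array([302.4,  94.4]), 82.1)
pan 1196 zmed 81.4 (array([ 602.4, -133. ]), array([102.1,  67.9]), 84.5)
nr 477 zmed 8.3 (array([ 581.6, -327. ]), array([95.5, 93.7]), 80.5)
ns 768 zmed 8.7 (array([455.8, -57.4]), array([93.2, 94.8]), 7.5)
pad 662 zmed 4.8 (array([ 453.3, -342.1]), 45.4, array([ 452.3, -340.8]))
top table z -1.0504248400528695
grip 94 zmed 132.9 (array([457.9, 223.1]), 11.9, array([457.6, 223. ]))
wtop 178 zmed 104.8 (array([458.8, 223.5]), 22.6, array([455.7, 220.1]))
disc 169 zmed 65.1 (array([457.6, 227. ]), 29.8, array([448.7, 222.6]))
sq 47 zmed 41.2 (array([425.8, 239. ]), array([34.3, 16.3]), 74.7)
plate 495 zmed 16.9 (array([435.4, 285.7]), array([57.9, 51.9]), 24.8)
board 2508 zmed 11.6 (array([615.2, -44. ]), array([300.1,  93.3]), 82.8)
pan 986 zmed 81.7 (array([ 603.9, -134.7]), array([100.6,  65.7]), 82.5)
nr 625 zmed 8.5 (array([ 584. , -328.2]), array([91.7, 94.2]), 80.8)
ns 428 zmed 8.4 (array([454.7, -58. ]), array([95.9, 92. ]), 7.0)
pad 843 zmed 5.8 (array([ 450.2, -345.8]), 51.9, array([ 454.5, -344. ]))
```

```bash
cat >> h.py <<'E'
def go(x,y,z,th=None,o=None):
    o=o or observe(); q=R(o["eef_rot"]); p=o["eef_pos"]; t0=np.degrees(np.arctan2(q[1,0],q[0,0]))
    turn=0 if th is None else -((th-t0+90)%180-90); t=np.radians(t0-turn)
    d=np.array([x,y,z])-p; dx=d[0]*np.cos(t)+d[1]*np.sin(t); dy=d[0]*np.sin(t)-d[1]*np.cos(t)
    print("t=%.2f at"%o["time_s"],np.round(p,1),"th %.1f j6 %.2f"%(t0,o["joints"][5]),"turn %.3f"%np.radians(turn),"then shift m x %.4f y %.4f z %.4f"%(dx/1e3,dy/1e3,-d[2]/1e3),"F",np.round(o["wrist_force"],1),"w %.1f"%o["gripper_width"])
E
python3 - <<'E'
from h import *
im=cv2.imread("pics/side1.png")[330:440,190:400]; cv2.imwrite("pics/crop.png",cv2.resize(im,None,fx=3.5,fy=3.5,interpolation=cv2.INTER_CUBIC))
go(457.3,224.6,180)
E
```

```text
t=1.25 at [183.5 545.  231.3] th 71.4 j6 1.46 turn 0.000 then shift m x -0.2163 y 0.3617 z 0.0513 F [-0.1 -0.1 -0.5] w 85.4
```

View pics/crop.png

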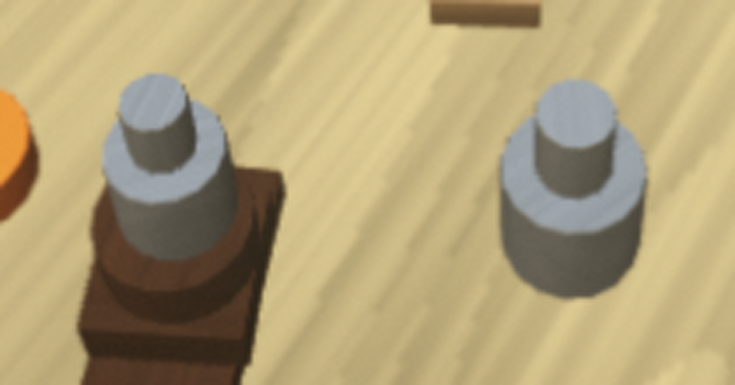

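The two weight candidates are at side px (237,378), on the stack with a 44 mm body, and (354,383), alone on the table and about 88 mm tall. The stack one is smaller and is the one meant. Discs: the dark one at (240,398) in the stack is meant; the orange ones at (179,375) and (313,475) are not.

Call:
arm_command(targets=[[1,-0.018,0.0301,0,0],[1,-0.018,0.0301,0,0],[1,-0.018,0.0301,0,0],[1,-0.018,0.0301,0,0],[1,-0.018,0.0301,0,0],[1,-0.018,0.0301,0,0],[1,-0.018,0.0301,0,0],[1,-0.018,0.0301,0,0],[1,-0.018,0.0301,0,0],[1,-0.018,0.0301,0,0]], force=60)

```text
time_s: 2.08
eef_pos: [412.2, 276.9, 231.5]
eef_rot: [0.0, 0.812, 0.583, 0.0]
wrist_force: [1.1, 1.7, 0.6]
gripper_width: 85.3
```

Call:
arm_command(targets=[[1,-0.018,0.0301,0,0],[1,-0.018,0.0301,0,0],[1,0,0,0.025,0],[1,0,0,0.026,0],[1,0,0,0,0],[1,0,0,0,0]])

```text
time_s: 2.58
eef_pos: [455.4, 224.4, 179.3]
eef_rot: [-0.001, 0.812, 0.583, -0.002]
wrist_force: [-0.4, 0.6, 0.1]
gripper_width: 85.6
```

Run:
```python
from h import *
go(457.3,224.6,109)
s=snapshot("side"); print(s["eye"]); save(s,"side2.png",(130,250,390,480),3)
```

```text
t=2.58 at [455.4 224.4 179.3] th 71.4 j6 0.66 turn 0.000 then shift m x 0.0008 y 0.0017 z 0.0703 F [-0.4  0.6  0.1] w 85.6
[196.60253077 443.47802877 596.59393909]
```

View pics/side2.png

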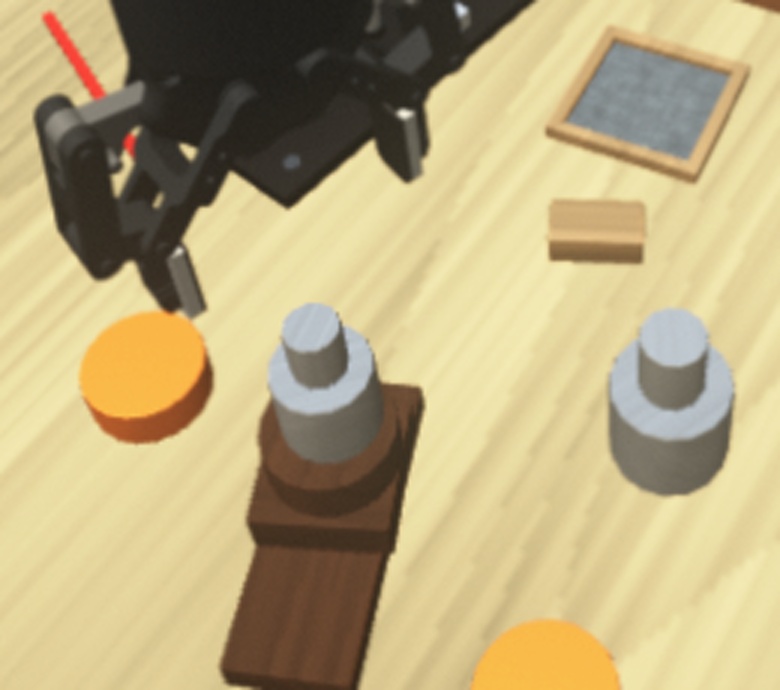

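The open gripper stands above the stack's weight, with its fingers at crop px (185,290) and (410,150). Next: descend and grip.

Call:
arm_command(targets=[[1,0,0.0015,0.02,0],[1,0,0,0.02,0],[1,0,0,0.02,0],[1,0,0,0.01,0],[1,0,0,0,0],[-1,0,0,0,0],[-1,0,0,0,0],[-1,0,0,0,0],[-1,0,0,0,0],[-1,0,0,0,0]])

```text
time_s: 3.47
eef_pos: [459.0, 224.9, 111.2]
eef_rot: [0.0, 0.812, 0.583, 0.001]
wrist_force: [0.2, 5.9, 1.4]
gripper_width: 25.6
```

Call:
arm_command(targets=[[-1,0,0,0,0],[-1,0,0,0,0],[-1,0,0,0,0]])

```text
time_s: 3.72
eef_pos: [459.3, 225.3, 111.3]
eef_rot: [-0.0, 0.812, 0.584, 0.001]
wrist_force: [-0.9, 2.0, 5.8]
gripper_width: 22.2
```

Call:
arm_command(targets=[[-1,0,0,-0.01,0],[-1,0,0,-0.02,0],[-1,0,0,-0.03,0],[-1,0,0,-0.035,0],[-1,0,0,-0.01,0],[-1,0,0,0,0]])

```text
time_s: 4.22
eef_pos: [460.0, 224.9, 217.7]
eef_rot: [0.001, 0.812, 0.583, 0.002]
wrist_force: [-0.1, 0.5, -5.4]
gripper_width: 22.1
```

```bash
cat >> h.py <<'E'
F0=np.array([614.6,-43.6]); FA=np.radians(-97.6)
def fx(x,y=0): return F0+x*np.array([np.cos(FA),np.sin(FA)])+y*np.array([-np.sin(FA),np.cos(FA)])
E
python3 - <<'E'
from h import *
o=observe(); print(fx(109),fx(114.5))
go(*fx(109),150,o=o); go(*fx(114.5),150,o=o)
# where is pan now (rim/pan blob beyond hinge)
for c in("side","top"):
    w=np.load(c+".npy"); d=w[...,:2]-F0; X=d@np.array([np.cos(FA),np.sin(FA)]); Y=d@np.array([-np.sin(FA),np.cos(FA)])
    k=(X>70)&(X<150)&(abs(Y)<45)&(w[...,2]>50)&(w[...,2]<110)
    print(c,np.round(np.percentile(X[k],[1,99]),1),np.round(np.percentile(Y[k],[1,99]),1))
E
```

```text
[ 600.18405346 -151.64249389] [ 599.45664332 -157.09417936]
t=4.22 at [460.  224.9 217.7] th 71.4 j6 0.66 turn 0.000 then shift m x -0.3121 y 0.2531 z 0.0677 F [-0.1  0.5 -5.4] w 22.1
t=4.22 at [460.  224.9 217.7] th 71.4 j6 0.66 turn 0.000 then shift m x -0.3174 y 0.2541 z 0.0677 F [-0.1  0.5 -5.4] w 22.1
side [ 71.4 139.3] [-32.3  31.7]
top [ 72.2 140.8] [-30.7  33.3]
```

Call:
arm_command(targets=[[-1,-0.015,0.012,0,0],[-1,-0.025,0.0205,0,0],[-1,-0.028,0.0225,0,0],[-1,-0.028,0.0225,0,0],[-1,-0.028,0.0225,0,0],[-1,-0.028,0.0225,0,0],[-1,-0.028,0.0225,0,0],[-1,-0.028,0.0225,0,0],[-1,-0.028,0.0225,0,0],[-1,-0.028,0.0225,0,0]])

```text
time_s: 5.05
eef_pos: [573.9, -94.9, 211.8]
eef_rot: [-0.002, 0.812, 0.583, -0.002]
wrist_force: [1.0, 0.9, -5.6]
gripper_width: 22.0
```

Call:
arm_command(targets=[[-1,-0.026,0.0215,0,0],[-1,-0.015,0.012,0,0],[-1,-0.008,0.007,0.015,0],[-1,0,0,0.02,0],[-1,0,0,0.01,0],[-1,0,0,0,0],[-1,0,0,0,0]])

```text
time_s: 5.63
eef_pos: [596.1, -151.8, 167.9]
eef_rot: [-0.002, 0.812, 0.584, -0.002]
wrist_force: [-0.2, -0.0, -4.8]
gripper_width: 22.0
```

Run:
```python
from h import *
o=observe(); go(*fx(109),142,o=o); go(*fx(114.5),108.5,o=o)
for c in("side","top"):
    s=snapshot(c); w=cloud(s); k=(np.hypot(w[...,0]-600,w[...,1]+152)<45)
    d=w[...,:2]-F0; X=d@np.array([np.cos(FA),np.sin(FA)]); Y=d@np.array([-np.sin(FA),np.cos(FA)])
    if c=="side": save(s,"side3.png",(200,130,400,280),4)
```

```text
t=5.63 at [ 596.1 -151.8  167.9] th 71.4 j6 -0.03 turn 0.000 then shift m x 0.0014 y 0.0038 z 0.0259 F [-0.2 -0.  -4.8] w 22.0
t=5.63 at [ 596.1 -151.8  167.9] th 71.4 j6 -0.03 turn 0.000 then shift m x -0.0040 y 0.0048 z 0.0594 F [-0.2 -0.  -4.8] w 22.0
```

View pics/side3.png

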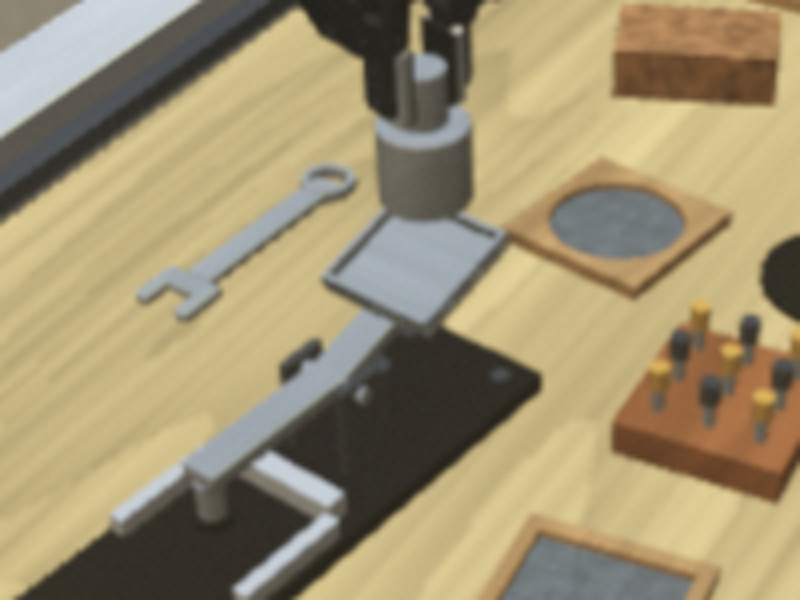

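The weight hangs upright over the pan (crop px (425,165) over (415,265)), and the arm is down. Next: descend and press the pan level.

Call:
arm_command(targets=[[-1,0.001,0.0038,0.013,0],[-1,0,0,0.013,0],[-1,-0.001,0,0.007,0],[-1,-0.001,0,0.006,0],[-1,-0.001,0,0.006,0],[-1,-0.001,0.0005,0.006,0],[-1,-0.001,0.0005,0.004,0],[-1,0,0,0.003,0],[-1,0,0,0,0],[-1,0,0,0,0]])

```text
time_s: 6.57
eef_pos: [601.7, -158.5, 112.5]
eef_rot: [0.0, 0.812, 0.583, 0.0]
wrist_force: [-0.4, -0.9, -3.5]
gripper_width: 21.6
```

Run:
```python
from h import *
go(*fx(114.5),109.3)
s=snapshot("side"); w=cloud(s); save(s,"side4.png",(200,130,400,280),4)
```

```text
t=6.57 at [ 601.7 -158.5  112.5] th 71.4 j6 -0.03 turn 0.000 then shift m x 0.0006 y -0.0025 z 0.0032 F [-0.4 -0.9 -3.5] w 21.6
```

View pics/side4.png

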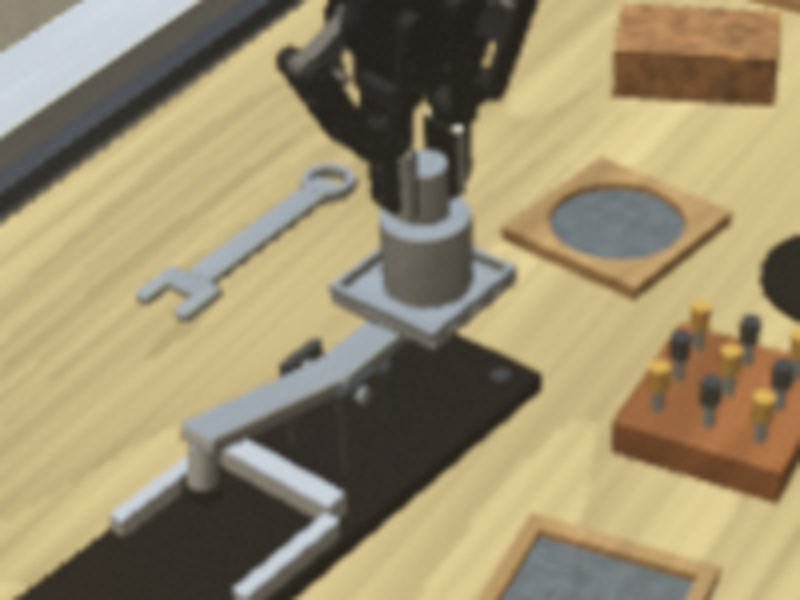

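The weight stands inside the rim at crop (427,250), and the pan is nearly level. Next: seat the last 3–4 mm and release.

Call:
arm_command(targets=[[-1,0,-0.002,0.002,0],[-1,0,0,0.002,0],[-1,0,0,0,0],[-1,0,0,0,0],[-1,0,0,0,0]])

```text
time_s: 7.03
eef_pos: [600.5, -157.7, 109.1]
eef_rot: [0.001, 0.812, 0.584, 0.001]
wrist_force: [0.6, -0.9, 2.3]
gripper_width: 22.1
```

Seated: the wrist force turned upward and z is 109.1. Release.

Call:
arm_command(targets=[[0.2,0,0,0,0],[0.2,0,0,0,0],[0.2,0,0,0,0],[0.2,0,0,0,0],[0.2,0,0,-0.01,0],[0.2,0,0,-0.03,0],[1,0,0,-0.04,0],[1,0,0,-0.03,0],[1,0,0,0,0]])

```text
time_s: 7.78
eef_pos: [603.0, -158.7, 226.7]
eef_rot: [0.005, 0.812, 0.583, 0.004]
wrist_force: [1.1, -0.0, 1.1]
gripper_width: 84.3
```

```bash
cat > st.py <<'E'
from m import *
import sys
if __name__=="__main__":
  go(457.4,228.6,120)
  for c in("side","top"):
    s=snapshot(c); w=cloud(s); np.save(c+".npy",w)
    if c=="side": save(s,sys.argv[1],(200,130,400,280),3)
    for n,xy,r,z0,z1,f in [("disc",(457,228),50,61,70,0),("sq",(452,230),60,38,46,1),("plate",(445,250),110,13,21.5,1),("pan rim",fx(115),50,60,75,1),("grip pan",fx(115),40,125,137,0)]:
        P=band(w,xy,r,z0,z1)
        if len(P)<10: print(n,len(P)); continue
        P=big(P); (e,rad)=cv2.minEnclosingCircle(P[:,:2].astype(np.float32))
        print(c,n,len(P),"z",np.round(np.median(P[:,2]),1),rect(P) if f else (np.round(e,1),round(rad,1),np.round(P[:,:2].mean(0),1)))
E
python3 st.py side5.png
```

```text
t=7.78 at [ 603.  -158.7  226.7] th 71.4 j6 -0.03 turn 0.000 then shift m x 0.3206 y -0.2615 z 0.1067 F [ 1.1 -0.   1.1] w 84.3
side disc 1582 z 65.2 (array([456.9, 229.7]), 30.2, array([455.7, 231.1]))
side sq 486 z 41.1 (array([449.5, 247.5]), array([63.2, 30.8]), 29.5)
side plate 2001 z 17.3 (array([434.4, 282.6]), array([61. , 59.6]), 22.3)
side pan rim 540 z 66.3 (array([ 599.5, -154.5]), array([74. , 66.9]), 81.6)
side grip pan 99 z 130.2 (array([ 597. , -156.1]), 12.5, array([ 595.1, -154.7]))
top disc 555 z 65.0 (array([457.5, 227. ]), 30.3, array([457.7, 226.8]))
top sq 42 z 41.2 (array([430., 235.]), array([16.1, 27.8]), 21.5)
top plate 263 z 16.5 (array([450.4, 279.8]), array([72.4, 37.9]), 72.2)
pan rim 0
grip pan 0
```

Call:
arm_command(targets=[[1,0.015,-0.0122,0,0],[1,0.028,-0.0228,0,0],[1,0.028,-0.0228,0,0],[1,0.028,-0.0228,0,0],[1,0.028,-0.0228,0,0],[1,0.028,-0.0228,0,0],[1,0.028,-0.0228,0,0],[1,0.028,-0.0228,0,0],[1,0.028,-0.0228,0,0],[1,0.028,-0.0228,0,0]])

```text
time_s: 8.72
eef_pos: [476.6, 166.1, 216.9]
eef_rot: [-0.001, 0.812, 0.583, -0.001]
wrist_force: [0.9, 1.0, -0.2]
gripper_width: 85.4
```

Call:
arm_command(targets=[[1,0.028,-0.0228,0,0],[1,0.0256,-0.0213,0,0],[1,0,0,0.03,0],[1,0,0,0.04,0],[1,0,0,0.03,0],[1,0,0,0,0],[1,0,0,0,0]], force=30)

```text
time_s: 9.3
eef_pos: [451.1, 228.8, 116.3]
eef_rot: [-0.001, 0.812, 0.584, -0.003]
wrist_force: [-0.5, 0.8, 0.6]
gripper_width: 85.5
```

```bash
python3 -c "
from h import *
go(457.2,228.4,50)"
```

```text
t=9.30 at [451.1 228.8 116.3] th 71.4 j6 0.67 turn 0.000 then shift m x 0.0015 y 0.0059 z 0.0663 F [-0.5  0.8  0.6] w 85.5
```

View pics/side5.png

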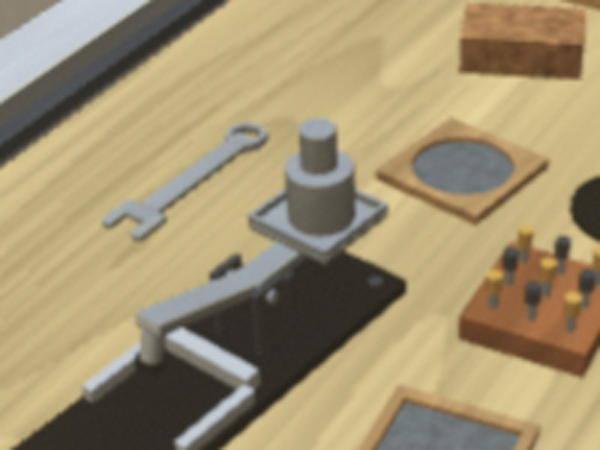

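The weight stands in the level pan (crop (320,190)) and the arm is up. Next: take the disc.

Call:
arm_command(targets=[[1,0.0015,0.0055,0.015,0],[1,0,0,0.02,0],[1,0,0,0.02,0],[1,0,0,0.011,0],[1,0,0,0,0],[1,0,0,0,0],[-1,0,0,0,0],[-1,0,0,0,0],[-1,0,0,0,0],[-1,0,0,0,0]])

```text
time_s: 10.13
eef_pos: [461.3, 229.9, 54.5]
eef_rot: [0.001, 0.812, 0.583, 0.002]
wrist_force: [-1.7, 0.2, 7.6]
gripper_width: 58.1
```

Call:
arm_command(targets=[[-1,0,0,0,0],[-1,0,0,0,0]])

```text
time_s: 10.3
eef_pos: [461.3, 229.9, 54.4]
eef_rot: [0.001, 0.812, 0.583, 0.002]
wrist_force: [-0.8, 0.3, 6.6]
gripper_width: 58.2
```

Call:
arm_command(targets=[[-1,0,0,-0.005,0],[-1,0,0,-0.015,0],[-1,0,0,-0.03,0],[-1,0,0,-0.04,0],[-1,0,0,-0.04,0],[-1,0,0,-0.03,0],[-1,0,0,0,0],[-1,0,0,0,0],[-1,0,0,0,0],[-1,0,0,0,0]])

```text
time_s: 11.13
eef_pos: [458.7, 229.0, 211.0]
eef_rot: [-0.0, 0.812, 0.583, -0.001]
wrist_force: [0.0, 0.4, -0.1]
gripper_width: 58.1
```

Run:
```python
from m import *
go(583,-327.5,70)
for c in("side","top"):
    s=snapshot(c); w=cloud(s)
    if c=="side": save(s,"side6.png",(80,230,400,480),2.4)
    for n,xy,r,z0,z1,f in [("sq",(452,230),60,38,46,1),("plate",(445,250),110,13,21.5,1)]:
        P=big(band(w,xy,r,z0,z1)); print(c,n,len(P),"z",np.round(np.median(P[:,2]),1),rect(P))
```

```text
t=11.13 at [458.7 229.  211. ] th 71.4 j6 0.66 turn 0.000 then shift m x -0.4877 y 0.2954 z 0.1410 F [ 0.   0.4 -0.1] w 58.1
side sq 2066 z 41.3 (array([457.6, 232.6]), array([62.6, 62.3]), 26.6)
side plate 2001 z 17.3 (array([434.5, 281.9]), array([61.8, 60. ]), 23.4)
top sq 463 z 40.7 (array([457.9, 229.4]), array([61.2, 63.2]), 27.2)
top plate 441 z 16.9 (array([436., 285.]), array([56.7, 51.7]), 24.2)
```

View pics/side6.png

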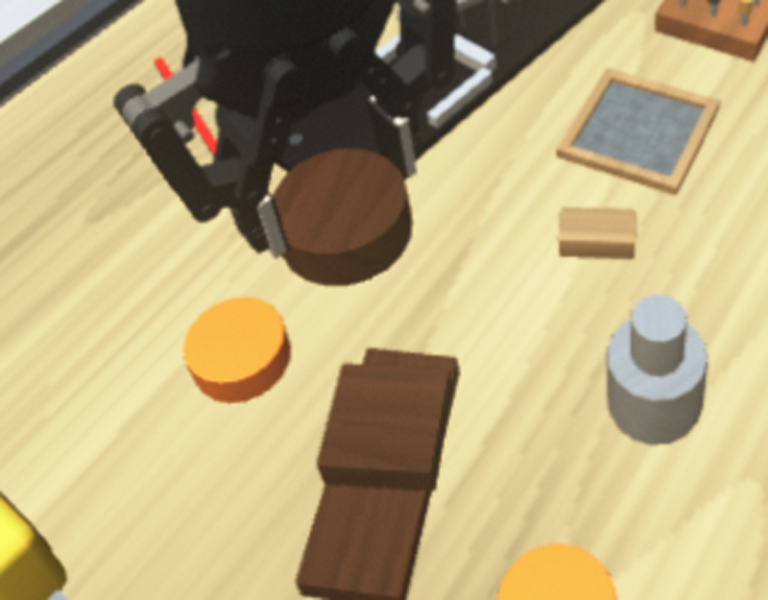

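The disc is held level at crop (345,215), with the square and plate left behind undisturbed. Next: carry it to the round nest.

Call:
arm_command(targets=[[-1,-0.017,0.01,0,0],[-1,-0.028,0.017,0,0],[-1,-0.033,0.02,0,0],[-1,-0.033,0.02,0,0],[-1,-0.033,0.02,0,0],[-1,-0.033,0.02,0,0],[-1,-0.033,0.02,0,0],[-1,-0.033,0.02,0,0],[-1,-0.033,0.02,0,0],[-1,-0.033,0.02,0,0]])

```text
time_s: 12.07
eef_pos: [537.6, -124.8, 211.0]
eef_rot: [-0.001, 0.812, 0.583, -0.001]
wrist_force: [0.9, 0.8, -0.3]
gripper_width: 58.0
```

Call:
arm_command(targets=[[-1,-0.033,0.02,0,0],[-1,-0.033,0.02,0,0],[-1,-0.033,0.02,0,0],[-1,-0.033,0.02,0,0],[-1,-0.033,0.02,0,0],[-1,-0.02,0.013,0,0],[-1,-0.008,0.005,0.03,0],[-1,0,0,0.04,0],[-1,0,0,0.03,0],[-1,0,0,0.02,0]])

```text
time_s: 12.9
eef_pos: [585.8, -342.3, 86.5]
eef_rot: [-0.004, 0.812, 0.583, -0.001]
wrist_force: [-0.6, 1.3, -1.0]
gripper_width: 58.4
```

Call:
arm_command(targets=[[-1,0,0,0,0],[-1,0,0,0,0],[-1,0,0,0,0],[-1,0,0,0,0],[-1,0,0,0,0]])

```text
time_s: 13.32
eef_pos: [590.0, -344.5, 94.6]
eef_rot: [0.002, 0.812, 0.584, 0.001]
wrist_force: [0.6, 0.1, -1.3]
gripper_width: 58.2
```

```bash
python3 -c "
from h import *
go(583,-327.5,15.4)"
```

```text
t=13.32 at [ 590.  -344.5   94.6] th 71.4 j6 -0.30 turn 0.000 then shift m x 0.0139 y -0.0120 z 0.0792 F [ 0.6  0.1 -1.3] w 58.2
```

Call:
arm_command(targets=[[-1,0.0139,-0.012,0.01,0],[-1,0,0,0.02,0],[-1,0,0,0.02,0],[-1,0,0,0.01,0],[-1,0,0,0,0],[-1,0,0,0,0],[-1,0,0,0,0],[-1,0,0,0,0],[-1,0,0,0,0]])

```text
time_s: 14.07
eef_pos: [582.6, -327.4, 33.7]
eef_rot: [0.001, 0.812, 0.583, 0.0]
wrist_force: [1.1, -0.2, -1.7]
gripper_width: 58.2
```

```bash
python3 -c "
from m import *
go(583,-327.5,15.4)
for c in ('side','top'):
    w=cloud(snapshot(c))
    P=band(w,(583,-327),50,30,46); P=big(P); print(c,cv2.minEnclosingCircle(P[:,:2].astype(np.float32)),np.percentile(P[:,2],[5,50,95]))
"
```

```text
t=14.07 at [ 582.6 -327.4   33.7] th 71.4 j6 -0.28 turn 0.000 then shift m x 0.0000 y 0.0004 z 0.0183 F [ 1.1 -0.2 -1.7] w 58.2
side ((577.2778930664062, -322.6304626464844), 38.158634185791016) [32.4820865  43.14484855 45.19563255]Traceback (most recent call last):
  File "<string>", line 6, in <module>
    P=band(w,(583,-327),50,30,46); P=big(P); print(c,cv2.minEnclosingCircle(P[:,:2].astype(np.float32)),np.percentile(P[:,2],[5,50,95]))
                                     ~~~^^^
  File "m.py", line 6, in big
    g=np.round((P[:,:2]-P[:,:2].min(0))/2).astype(int)+3; im=np.zeros(g.max(0)+6,np.uint8); im[g[:,0],g[:,1]]=1
                        ~~~~~~~~~~~^^^
    return umr_minimum(a, axis, None, out, keepdims, initial, where)
ValueError: zero-size array to reduction operation minimum which has no identity
```

Call:
arm_command(targets=[[-1,0,0,0.008,0],[-1,0,0,0.006,0],[-1,0,0,0.003,0],[-1,0,0,0,0],[-1,0,0,0,0],[-1,0,0,0,0],[-1,0,0,0.001,0],[-1,0,0,0,0],[-1,0,0,0,0]])

```text
time_s: 14.92
eef_pos: [581.3, -326.5, 15.5]
eef_rot: [-0.0, 0.812, 0.583, -0.0]
wrist_force: [-4.0, 1.6, 10.5]
gripper_width: 58.5
```

Call:
arm_command(targets=[[0.6,0,0,0,0],[1,0,0,0,0],[1,0,0,0,0],[1,0,0,0,0],[1,0,0,-0.005,0],[1,0,0,-0.02,0],[1,0,0,-0.04,0],[1,0,0,-0.04,0],[1,0,0,-0.04,0],[1,0,0,-0.04,0]])

```text
time_s: 15.75
eef_pos: [581.3, -326.4, 201.3]
eef_rot: [-0.0, 0.812, 0.583, 0.0]
wrist_force: [1.1, -0.7, -0.2]
gripper_width: 85.7
```

Call:
arm_command(targets=[[1,0,0,0,0.11],[1,0,0,0,0.11],[1,0,0,0,0.11],[1,0,0,0,0.11],[1,0,0,0,0.11],[1,0,0,0,0.11],[1,0,0,0,0.11],[1,0,0,0,0],[1,0,0,0,0],[1,0,0,0,0]])

```text
time_s: 16.58
eef_pos: [581.7, -326.7, 199.3]
eef_rot: [-0.0, 0.972, 0.237, 0.0]
wrist_force: [0.2, 0.7, 0.7]
gripper_width: 85.3
```

Run:
```python
from m import *
o=observe(); go(457.8,231,100,th=27,o=o)
for c in("side","top"):
    s=snapshot(c); w=cloud(s)
    if c=="side": save(s,"side7.png",(200,130,440,300),3)
    for n,xy,r,z0,z1 in [("disc",(583,-327),50,21,32),("wt",fx(115),40,125,137)]:
        P=band(w,xy,r,z0,z1)
        if len(P)>9: P=big(P);print(c,n,cv2.minEnclosingCircle(P[:,:2].astype(np.float32)),np.percentile(P[:,2],[5,50,95]))
```

```text
t=16.58 at [ 581.7 -326.7  199.3] th 27.4 j6 0.49 turn 0.007 then shift m x 0.1428 y -0.5531 z 0.0993 F [0.2 0.7 0.7] w 85.3
side disc ((576.0772094726562, -325.99761962890625), 31.172988891601562) [22.64349553 25.41137379 27.02157315]
side wt ((597.5758056640625, -156.06988525390625), 13.568748474121094) [125.79961234 130.08347771 131.67939808]
top wt ((598.3240356445312, -158.4080047607422), 12.110672950744629) [125.65262484 130.24825502 134.01013618]
```

View pics/side7.png

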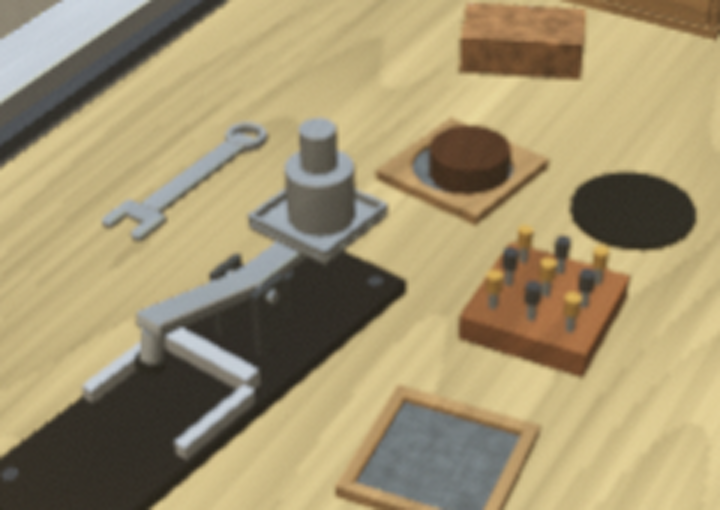

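The disc is in the round recess, a bit towards the near edge, at crop (470,160). I'll check that it's flat numerically.

Run:
```python
from m import *
s=snapshot("side"); w=cloud(s)
def pl(P):
    for _ in range(6):
        A=np.c_[P[:,:2]-P[:,:2].mean(0),np.ones(len(P))]; c=np.linalg.lstsq(A,P[:,2],rcond=None)[0]; r=P[:,2]-A@c
        if r.std()<.5:break
        P=P[abs(r)<max(1,1.5*r.std())]
    return np.round(c,3),len(P),np.round(cv2.minEnclosingCircle(P[:,:2].astype(np.float32))[0],1),round(r.std(),2)
print(pl(band(w,(577,-325),28,22,32)), pl(band(w,(577,-325),38,24.5,32)))
m=[m for m in masks_of("side","nest_round")][0]; 
for z0,z1 in((6.5,12),(0,5)):
    P=big(band(w,(583,-327),70,z0,z1)); print(rect(P))
```

```text
(array([7.0000e-03, 0.0000e+00, 2.5391e+01]), 183, array([ 577.1, -325.2]), np.float64(0.54)) (array([-1.0000e-03,  6.0000e-03,  2.5635e+01]), 205, array([ 575. , -325.2]), np.float64(0.55))
(array([ 581.7, -327.1]), array([95.1, 94. ]), 79.8)
(array([ 573.2, -288. ]), array([126.4,  58.2]), 19.3)
```

Call:
arm_command(targets=[[1,0.005,-0.0195,0,0],[1,0.0085,-0.033,0,0],[1,0.0098,-0.038,0,0],[1,0.0098,-0.038,0,0],[1,0.0098,-0.038,0,0],[1,0.0098,-0.038,0,0],[1,0.0098,-0.038,0,0],[1,0.0098,-0.038,0,0],[1,0.0098,-0.038,0,0],[1,0.0098,-0.038,0,0]])

```text
time_s: 17.62
eef_pos: [499.3, 34.0, 199.6]
eef_rot: [0.0, 0.972, 0.236, 0.0]
wrist_force: [0.9, 0.2, 0.4]
gripper_width: 85.6
```

Call:
arm_command(targets=[[1,0.0098,-0.038,0,0],[1,0.0098,-0.038,0,0],[1,0.0098,-0.038,0,0],[1,0.0098,-0.038,0,0],[1,0.0065,-0.025,0,0],[1,0.0048,-0.0196,0.02,0],[1,0,0,0.04,0],[1,0,0,0.03,0],[1,0,0,0.01,0],[1,0,0,0,0]])

```text
time_s: 18.45
eef_pos: [452.1, 229.3, 96.8]
eef_rot: [0.0, 0.972, 0.236, -0.003]
wrist_force: [-0.7, -0.1, 0.4]
gripper_width: 85.3
```

Call:
arm_command(targets=[[1,0,0,0,0],[1,0,0,0,0],[1,0,0,0,0],[1,0,0,0,0],[1,0,0,0,0],[1,0,0,0,0]])

```text
time_s: 18.95
eef_pos: [455.4, 230.3, 100.1]
eef_rot: [-0.0, 0.972, 0.236, 0.001]
wrist_force: [0.2, 0.8, 1.3]
gripper_width: 85.4
```

```bash
python3 -c "
from h import *
go(457.8,231,29,27)"
```

```text
t=18.95 at [455.4 230.3 100.1] th 27.3 j6 1.44 turn 0.005 then shift m x 0.0025 y 0.0005 z 0.0711 F [0.2 0.8 1.3] w 85.4
```

Call:
arm_command(targets=[[1,0.0025,0.0005,0.015,0],[1,0,0,0.025,0],[1,0,0,0.02,0],[1,0,0,0.011,0],[1,0,0,0,0],[1,0,0,0,0],[1,0,0,0,0],[1,0,0,0,0]])

```text
time_s: 19.62
eef_pos: [458.4, 231.3, 29.6]
eef_rot: [-0.0, 0.972, 0.236, 0.001]
wrist_force: [0.4, -0.6, -0.8]
gripper_width: 85.5
```

Call:
arm_command(targets=[[-1,0,0,0,0],[-1,0,0,0,0],[-1,0,0,0,0],[-1,0,0,0,0],[-1,0,0,0,0]])

```text
time_s: 20.03
eef_pos: [458.1, 231.2, 29.4]
eef_rot: [-0.0, 0.972, 0.236, 0.001]
wrist_force: [0.6, -0.4, 5.3]
gripper_width: 61.2
```

Call:
arm_command(targets=[[-1,0,0,-0.005,0],[-1,0,0,-0.015,0],[-1,0,0,-0.03,0],[-1,0,0,-0.04,0],[-1,0,0,-0.03,0],[-1,0,0,-0.01,0.115],[-1,0,0,0,0.115],[-1,0,0,0,0.115],[-1,0,0,0,0],[-1,0,0,0,0]])

```text
time_s: 20.87
eef_pos: [457.0, 230.8, 158.4]
eef_rot: [0.0, 0.998, 0.067, -0.0]
wrist_force: [0.4, -0.4, -0.7]
gripper_width: 60.8
```

Run:
```python
from m import *
go(455.3,-57.7,60,th=7.2)
for c in("side","top"):
    s=snapshot(c); w=cloud(s)
    if c=="side": save(s,"side8.png",(80,230,400,480),2.4)
    P=big(band(w,(450,250),110,13,21.5)); print(c,len(P),"z",np.round(np.median(P[:,2]),1),rect(P))
```

```text
t=20.87 at [457.  230.8 158.4] th 7.7 j6 1.78 turn 0.008 then shift m x -0.0378 y 0.2860 z 0.0984 F [ 0.4 -0.4 -0.7] w 60.8
side 4199 z 17.3 (array([453., 246.]), array([ 57.4, 140.9]), 23.6)
top 762 z 16.8 (array([453.2, 244.8]), array([ 57.7, 139.6]), 23.4)
```

View pics/side8.png

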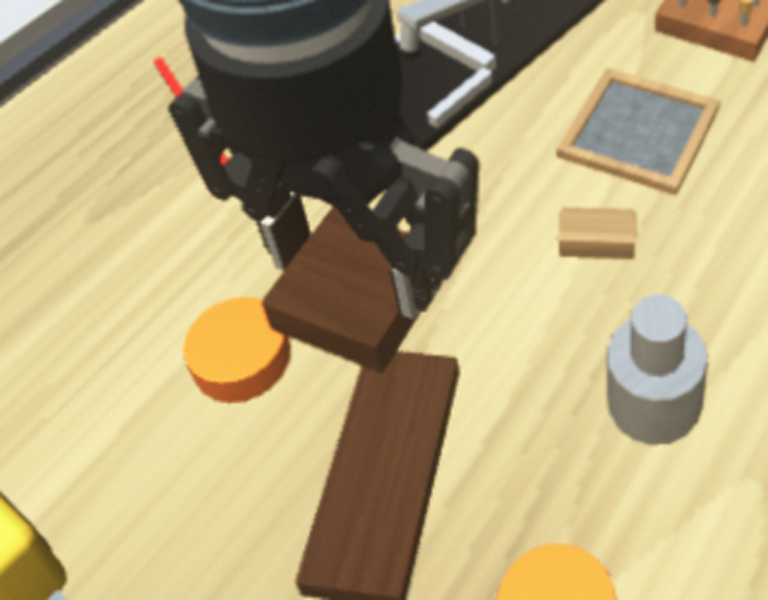

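The square is held level at crop (345,285). The plate is clear and measures 57×140 mm, centred at (453,245.5). Next: go to the square nest.

Call:
arm_command(targets=[[-1,-0.002,0.015,0,0.008],[-1,-0.0045,0.034,0,0],[-1,-0.0045,0.034,0,0],[-1,-0.0045,0.034,0,0],[-1,-0.0045,0.034,0,0],[-1,-0.0045,0.034,0,0],[-1,-0.0045,0.034,0,0],[-1,-0.0045,0.034,0,0],[-1,-0.003,0.022,0.02,0],[-1,-0.0013,0.011,0.03,0]])

```text
time_s: 21.8
eef_pos: [457.9, -61.3, 110.3]
eef_rot: [0.002, 0.998, 0.061, 0.003]
wrist_force: [0.9, 0.6, -1.2]
gripper_width: 60.9
```

Call:
arm_command(targets=[[-1,0,0,0.03,0],[-1,0,0,0.02,0],[-1,0,0,0,0],[-1,0,0,0,0],[-1,0,0,0,0],[-1,0,0,0,0],[-1,0,0,0,0],[-1,0,0,0,0]])

```text
time_s: 22.47
eef_pos: [456.1, -57.7, 59.5]
eef_rot: [0.0, 0.998, 0.062, 0.001]
wrist_force: [-0.8, 1.3, -1.0]
gripper_width: 60.8
```

```bash
python3 -c "
from m import *
go(455.3,-57.7,14.4,7.2)
for c in ('side','top'):
    w=cloud(snapshot(c)); P=band(w,(455,-57),60,57,74)
    if len(P)>20: P=big(P); print(c,len(P),rect(P),np.percentile(P[:,2],[5,50,95]))
"
```

```text
t=22.47 at [456.1 -57.7  59.5] th 7.1 j6 1.18 turn -0.002 then shift m x -0.0008 y -0.0001 z 0.0451 F [-0.8  1.3 -1. ] w 60.8
side 1134 (array([452.3, -57.8]), array([76. , 63.7]), 7.6) [60.25109425 71.60774395 73.29853716]
```

Call:
arm_command(targets=[[-1,-0.001,0,0.01,0],[-1,0,0,0.015,0],[-1,0,0,0.01,0],[-1,0,0,0.006,0],[-1,0,0,0.003,0],[-1,0,0,0,0],[-1,0,0,0,0],[-1,0,0,0,0],[-1,0,0,0,0]])

```text
time_s: 23.32
eef_pos: [454.4, -57.8, 14.6]
eef_rot: [0.0, 0.998, 0.061, 0.0]
wrist_force: [0.3, 0.4, -1.0]
gripper_width: 60.8
```

Call:
arm_command(targets=[[0.6,0,0,0,0],[1,0,0,0,0],[1,0,0,0,0],[1,0,0,0,0],[1,0,0,-0.005,0],[1,0,0,-0.02,0],[1,0,0,-0.04,0],[1,0,0,-0.04,-0.095],[1,0,0,-0.01,-0.095],[1,0,0,0,-0.096]])

```text
time_s: 24.15
eef_pos: [457.3, -58.5, 133.8]
eef_rot: [0.002, 0.979, 0.205, 0.004]
wrist_force: [1.0, -0.0, -0.4]
gripper_width: 85.5
```

Call:
arm_command(targets=[[1,0,0,0,0],[1,0,0,0,0],[1,0,0,0,0],[1,0,0,0,0]], force=50)

```text
time_s: 24.48
eef_pos: [453.1, -57.5, 128.5]
eef_rot: [-0.0, 0.979, 0.202, -0.001]
wrist_force: [0.6, 0.2, -0.2]
gripper_width: 85.7
```

```bash
python3 -c "
from m import *
go(437.2,282.1,100,23.5)
"
```

```text
t=24.48 at [453.1 -57.5 128.5] th 23.4 j6 0.90 turn -0.003 then shift m x 0.1208 y -0.3178 z 0.0285 F [ 0.6  0.2 -0.2] w 85.7
```

Call:
arm_command(targets=[[1,0.006,-0.0158,0,0],[1,0.0125,-0.033,0,0],[1,0.0135,-0.0355,0,0],[1,0.0135,-0.0355,0,0],[1,0.0135,-0.0355,0,0],[1,0.0135,-0.0355,0,0],[1,0.0135,-0.0355,0,0],[1,0.0135,-0.0355,0,0],[1,0.0125,-0.033,0,0],[1,0.0088,-0.023,0.01,0]])

```text
time_s: 25.32
eef_pos: [438.8, 285.4, 120.2]
eef_rot: [-0.001, 0.979, 0.204, 0.001]
wrist_force: [0.8, 0.4, 0.0]
gripper_width: 85.5
```

Call:
arm_command(targets=[[1,0,0,0.025,0],[1,0,0,0.02,0],[1,0,0,0.01,0],[1,0,0,0,0],[1,0,0,0,0],[1,0,0,0,0],[1,0,0,0,0],[1,0,0,0,0]])

```text
time_s: 25.98
eef_pos: [439.5, 282.1, 65.6]
eef_rot: [-0.0, 0.979, 0.203, 0.001]
wrist_force: [0.1, -0.7, -0.2]
gripper_width: 85.3
```

Run:
```python
from m import *
go(437.2,282.1,6,23.5)
for c in("side","top"):
    s=snapshot(c); w=cloud(s)
    if c=="side": save(s,"side9.png",(150,100,450,330),2.6)
    P=big(band(w,(455,-57),55,21,32)); print(c,len(P),"z",np.round(np.percentile(P[:,2],[5,50,95]),1),rect(P))
```

```text
t=25.98 at [439.5 282.1  65.6] th 23.4 j6 1.61 turn -0.002 then shift m x -0.0021 y -0.0009 z 0.0596 F [ 0.1 -0.7 -0.2] w 85.3
side 1011 z [23.7 26.7 28.4] (array([451.9, -57.9]), array([62.1, 64. ]), 6.7)
top 743 z [22.3 26.2 30. ] (array([453.4, -58.3]), array([62.6, 61.7]), 6.2)
```

View pics/side9.png

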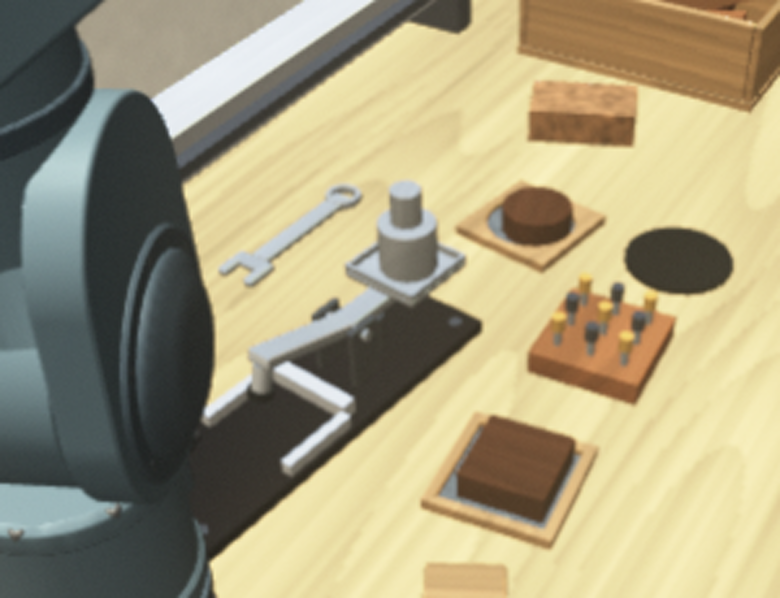

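The square lies flat in its recess (crop (515,465), top z about 26.5). Next: grip the plate near its far end.

Call:
arm_command(targets=[[1,-0.002,-0.001,0.015,0],[1,0,0,0.02,0],[1,0,0,0.015,0],[1,0,0,0.008,0],[1,0,0,0,0],[1,0,0,0,0],[1,0,0,0,0],[1,0,0,0,0]])

```text
time_s: 26.75
eef_pos: [437.2, 282.6, 7.4]
eef_rot: [-0.0, 0.979, 0.203, 0.001]
wrist_force: [0.1, 1.6, 0.1]
gripper_width: 85.4
```

Call:
arm_command(targets=[[-1,0,0,0,0],[-1,0,0,0,0],[-1,0,0,0,0],[-1,0,0,0,0],[-1,0,0,0,0],[-1,0,0,0,0]])

```text
time_s: 27.25
eef_pos: [436.9, 282.4, 7.3]
eef_rot: [-0.0, 0.979, 0.203, 0.001]
wrist_force: [-0.2, -0.9, 5.9]
gripper_width: 54.0
```

Call:
arm_command(targets=[[-1,0,0,-0.005,0],[-1,0,0,-0.015,0],[-1,0,0,-0.03,0],[-1,0,0,-0.03,0],[-1,0,0,-0.02,0.09],[-1,0,0,0,0.09],[-1,0,0,0,0.09],[-1,0,0,0,0.09],[-1,0,0,0,0.09],[-1,0,0,0,0.09]])

```text
time_s: 28.08
eef_pos: [435.8, 281.9, 106.4]
eef_rot: [0.0, 0.998, -0.068, -0.0]
wrist_force: [-0.3, 0.2, -0.9]
gripper_width: 54.3
```

Call:
arm_command(targets=[[-1,0,0,0,0],[-1,0,0,0,0],[-1,0,0,0,0],[-1,0,0,0,0]])

```text
time_s: 28.42
eef_pos: [436.1, 282.0, 106.3]
eef_rot: [-0.0, 0.998, -0.065, -0.0]
wrist_force: [0.4, 0.4, -1.4]
gripper_width: 54.4
```

Run:
```python
from m import *
go(*fx(-185),60,th=-7.6)
for c in("side",):
    s=snapshot(c); w=cloud(s); save(s,"side10.png",(100,150,420,480),1.8)
    P=big(band(w,(442,230),120,103,125)); print(c,len(P),"z",np.round(np.percentile(P[:,2],[5,50,95]),1),rect(P))
```

```text
t=28.42 at [436.1 282.  106.3] th -7.4 j6 2.15 turn 0.003 then shift m x 0.2200 y 0.1142 z 0.0463 F [ 0.4  0.4 -1.4] w 54.4
side 2388 z [108.7 115.7 117.1] (array([425.4, 208.2]), array([73. , 57.2]), 84.0)
```

View pics/side10.png

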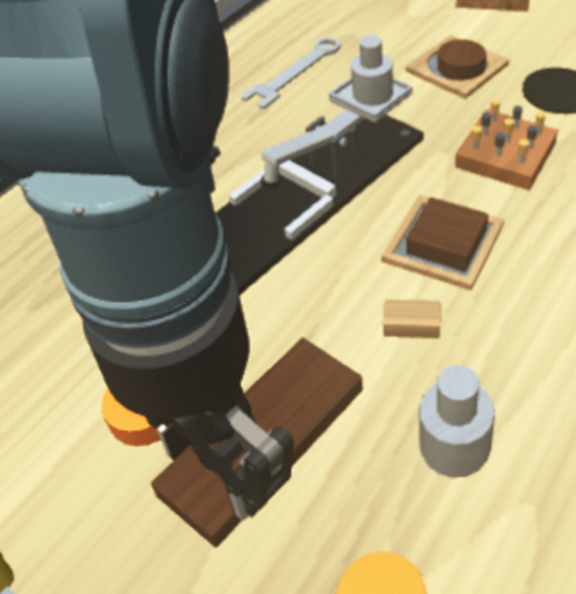

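The plate is held level at crop (260,440), aligned with the bed. Next: move to the bed's mouth.

Call:
arm_command(targets=[[-1,0.014,0.0072,0,0],[-1,0.03,0.0156,0,0],[-1,0.033,0.0171,0,0],[-1,0.033,0.0171,0,0],[-1,0.033,0.0171,0,0],[-1,0.033,0.0171,0,0],[-1,0.03,0.0156,0,0],[-1,0.014,0.0074,0,0],[-1,0,0,0.02,0],[-1,0,0,0.02,0]])

```text
time_s: 29.3
eef_pos: [642.4, 139.0, 67.1]
eef_rot: [-0.0, 0.998, -0.066, 0.002]
wrist_force: [-0.8, 0.7, -1.2]
gripper_width: 54.7
```

Call:
arm_command(targets=[[-1,0,0,0,0],[-1,0,0,0,0],[-1,0,0,0,0],[-1,0,0,0,0],[-1,0,0,0,0]])

```text
time_s: 29.72
eef_pos: [640.3, 140.5, 67.9]
eef_rot: [-0.0, 0.998, -0.065, 0.001]
wrist_force: [-0.2, 0.1, -0.9]
gripper_width: 54.5
```

Run:
```python
from m import *
go(*fx(-185),19,th=-7.6)
for c in("side","top"):
    s=snapshot(c); w=cloud(s); o=observe()
    P=big(band(w,fx(-120),90,66,84)); print(c,len(P),"z",np.round(np.percentile(P[:,2],[5,50,95]),1),rect(P))
    d=P[:,:2]-F0; X=d@np.array([np.cos(FA),np.sin(FA)]); Y=d@np.array([-np.sin(FA),np.cos(FA)])
    print(np.percentile(X,[1,99]),np.percentile(Y[X>-135],[1,50,99]))
```

```text
t=29.72 at [640.3 140.5  67.9] th -7.5 j6 1.82 turn 0.002 then shift m x -0.0011 y 0.0009 z 0.0489 F [-0.2  0.1 -0.9] w 54.5
side 1132 z [68.  77.5 79.2] (array([630.8,  78.5]), array([97.5, 57.3]), 83.4)
[-167.35517489  -75.78898874] [-27.81997682  -8.36954584  27.50757406]
top 1189 z [72.1 76.7 80.6] (array([631. ,  82.6]), array([108. ,  64.3]), 87.3)
[-178.62210478  -74.89858963] [-26.75455341  -0.11911565  29.13155571]
```

Call:
arm_command(targets=[[-1,-0.001,0,0.01,0],[-1,0,0,0.015,0],[-1,0,0,0.012,0],[-1,0,0,0.007,0],[-1,0,0,0.003,0],[-1,0,0,0,0],[-1,0,0,0,0],[-1,0,0,0,0],[-1,0,0,0.001,0],[-1,0,0,0,0]])

```text
time_s: 30.65
eef_pos: [638.7, 140.4, 18.9]
eef_rot: [-0.0, 0.998, -0.065, 0.0]
wrist_force: [-2.6, 1.0, 3.8]
gripper_width: 54.4
```

Run:
```python
from m import *
go(*fx(-108),19.5,th=-7.6)
s=snapshot("side"); w=cloud(s)
P=big(band(w,fx(-110),70,26,40)); print(len(P),"z",np.round(np.percentile(P[:,2],[5,50,95]),1),rect(P))
```

```text
t=30.65 at [638.7 140.4  18.9] th -7.5 j6 1.82 turn 0.002 then shift m x 0.0005 y 0.0776 z -0.0006 F [-2.6  1.   3.8] w 54.4
900 z [27.8 30.2 31.9] (array([629.,  78.]), array([97.4, 57.6]), 83.2)
```

Call:
arm_command(targets=[[-1,0,0.005,0,0],[-1,0,0.01,0,0],[-1,0,0.01,0,0],[-1,0,0.01,0,0],[-1,0,0.01,0,0],[-1,0,0.01,0,0],[-1,0,0.008,0,0],[-1,0,0.004,0,0],[-1,0,0,0,0],[-1,0,0,0,0]])

```text
time_s: 31.53
eef_pos: [630.9, 72.6, 19.4]
eef_rot: [0.0, 0.998, -0.066, 0.001]
wrist_force: [0.0, 0.7, 6.6]
gripper_width: 53.9
```

Run:
```python
from m import *
go(*fx(-108),19.5,th=-7.6)
s=snapshot("side"); w=cloud(s); save(s,"side11.png",(170,150,370,310),4)
```

```text
t=31.53 at [630.9  72.6  19.4] th -7.6 j6 1.72 turn 0.000 then shift m x -0.0007 y 0.0093 z -0.0001 F [0.  0.7 6.6] w 53.9
```

View pics/side11.png

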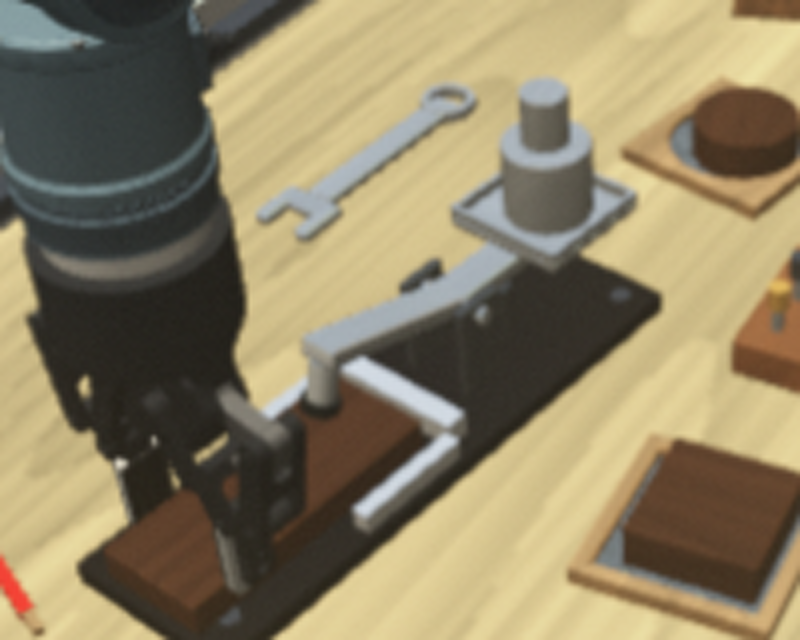

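The plate lies between the fences and under the foot (crop (320,400)), a little short of the stop. Next: push it home gently.

Call:
arm_command(targets=[[-1,0,0.003,0,0],[-1,0,0.003,0,0],[-1,0,0.002,0,0],[-1,0,0.001,0,0],[-1,0,0,0,0],[-1,0,0,0,0],[-1,0,0,0,0]])

```text
time_s: 32.17
eef_pos: [629.9, 65.0, 19.4]
eef_rot: [-0.001, 0.998, -0.066, 0.002]
wrist_force: [0.6, 4.0, 5.9]
gripper_width: 54.1
```

Call:
arm_command(targets=[[-1,0,0.002,0,0],[-1,0,0,0,0],[-1,0,0,0,0],[-1,0,0.001,0,0],[-1,0,0,0,0],[-1,0,0,0,0]])

```text
time_s: 32.67
eef_pos: [629.9, 64.9, 19.4]
eef_rot: [-0.004, 0.998, -0.065, 0.002]
wrist_force: [2.2, 11.4, 5.2]
gripper_width: 54.0
```

The plate is home: it's blocked with 11 N against the stop. Release and lift.

Call:
arm_command(targets=[[0.4,0,0,0,0],[0.6,0,0,0,0],[0.6,0,0,0,0],[0.6,0,0,0,0],[1,0,0,-0.005,0],[1,0,0,-0.02,0],[1,0,0,-0.04,0],[1,0,0,-0.04,0],[1,0,0,-0.04,0],[1,0,0,-0.04,0]])

```text
time_s: 33.5
eef_pos: [627.5, 61.5, 205.4]
eef_rot: [0.0, 0.998, -0.066, -0.0]
wrist_force: [1.6, -0.7, -0.1]
gripper_width: 85.5
```

Call:
arm_command(targets=[[1,0,0,-0.02,0],[1,-0.03,0,0,0],[1,-0.04,0,0,0],[1,-0.04,0,0,0],[1,-0.03,0,0,0],[1,0,0,0,0],[1,0,0,0,0],[1,0,0,0,0]])

```text
time_s: 34.17
eef_pos: [490.1, 80.0, 223.9]
eef_rot: [0.0, 0.998, -0.066, 0.001]
wrist_force: [0.6, -0.2, -0.3]
gripper_width: 85.5
```

Run:
```python
from m import *
go(*fx(115),170)
for c in("side","top"):
    s=snapshot(c); w=cloud(s)
    if c=="side": save(s,"side12.png",(170,150,370,310),4)
    d=w[...,:2]-F0; X=d@np.array([np.cos(FA),np.sin(FA)]); Y=d@np.array([-np.sin(FA),np.cos(FA)])
    k=(w[...,2]>25)&(w[...,2]<33)&(X<-60)&(X>-160)&(abs(Y)<40)
    print(c,k.sum(),np.round(np.percentile(X[k],[.5,2]),1),np.round(np.percentile(Y[k],[1,99]),1))
    P=big(band(w,fx(115),40,125,137)); print(cv2.minEnclosingCircle(P[:,:2].astype(np.float32)))
```

```text
t=34.17 at [490.1  80.  223.9] th -7.5 j6 1.74 turn 0.000 then shift m x 0.1394 y 0.2212 z 0.0539 F [ 0.6 -0.2 -0.3] w 85.5
side 1181 [-139.  -138.2] [-29.6  26.3]Traceback (most recent call last):
  File "<stdin>", line 9, in <module>
  File "m.py", line 6, in big
    g=np.round((P[:,:2]-P[:,:2].min(0))/2).astype(int)+3; im=np.zeros(g.max(0)+6,np.uint8); im[g[:,0],g[:,1]]=1
                        ~~~~~~~~~~~^^^
    return umr_minimum(a, axis, None, out, keepdims, initial, where)
ValueError: zero-size array to reduction operation minimum which has no identity
```

View pics/side12.png

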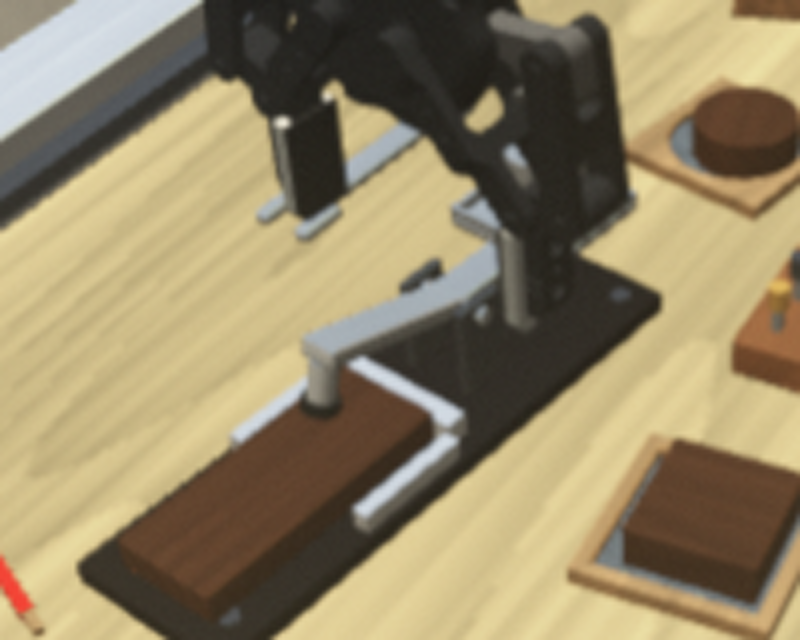

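The plate is home: its rear edge is at fixture x ≈ -138.5 (expected -138), it's between the fences, and the foot is above it. Next: fetch the weight.

Call:
arm_command(targets=[[1,0.01,0.016,0,0],[1,0.019,0.03,0,0],[1,0.02,0.032,0,0],[1,0.02,0.032,0,0],[1,0.02,0.032,0,0],[1,0.02,0.032,0,0],[1,0.019,0.03,0,0],[1,0.0104,0.0162,0,0],[1,0,0,0.02,0],[1,0,0,0.02,0]], force=60)

```text
time_s: 35.05
eef_pos: [600.9, -159.6, 183.4]
eef_rot: [0.001, 0.998, -0.067, 0.002]
wrist_force: [0.1, 0.8, -0.5]
gripper_width: 85.5
```

Call:
arm_command(targets=[[1,0,0,0,0],[1,0,0,0,0],[1,0,0,0,0],[1,0,0,0,0],[1,0,0,0,0]])

```text
time_s: 35.47
eef_pos: [598.7, -156.3, 184.8]
eef_rot: [0.0, 0.998, -0.065, 0.001]
wrist_force: [-0.5, -0.2, -0.2]
gripper_width: 85.8
```

```bash
python3 -c "
from m import *
go(599,-157.4,111)
"
```

```text
t=35.47 at [ 598.7 -156.3  184.8] th -7.5 j6 1.34 turn 0.000 then shift m x 0.0004 y 0.0010 z 0.0738 F [-0.5 -0.2 -0.2] w 85.8
```

Call:
arm_command(targets=[[1,0,0.001,0.02,0],[1,0,0,0.025,0],[1,0,0,0.018,0],[1,0,0,0.01,0],[1,0,0,0,0],[1,0,0,0,0],[1,0,0,0,0],[1,0,0,0,0]])

```text
time_s: 36.13
eef_pos: [598.8, -157.6, 112.1]
eef_rot: [0.0, 0.998, -0.065, 0.002]
wrist_force: [-0.5, 0.6, 0.1]
gripper_width: 85.7
```

Call:
arm_command(targets=[[-1,0,0,0,0],[-1,0,0,0,0],[-1,0,0,0,0],[-1,0,0,0,0],[-1,0,0,0,0],[-1,0,0,0,0],[-1,0,0,0,0],[-1,0,0,0,0],[-1,0,0,0,0]])

```text
time_s: 36.88
eef_pos: [598.3, -157.3, 110.7]
eef_rot: [0.0, 0.998, -0.065, 0.001]
wrist_force: [2.4, 0.2, 1.7]
gripper_width: 22.4
```

Gripped. Lift, easing inward as the pan follows.

Call:
arm_command(targets=[[-1,0,-0.0005,-0.003,0],[-1,0,-0.001,-0.005,0],[-1,0,-0.001,-0.006,0],[-1,0,-0.001,-0.007,0],[-1,0,-0.0005,-0.009,0],[-1,0,0,-0.015,0],[-1,0,0,-0.03,0],[-1,0,0,-0.02,0],[-1,0,0,0,0],[-1,0,0,0,0]])

```text
time_s: 37.72
eef_pos: [598.8, -153.5, 206.4]
eef_rot: [0.0, 0.998, -0.065, 0.001]
wrist_force: [0.4, 0.3, -5.5]
gripper_width: 22.2
```

Run:
```python
from m import *
go(452.5,-343,150)
s=snapshot("side"); save(s,"side13.png",(190,120,440,310),3.2); w=cloud(s)
P=big(band(w,(452,-343),60,3.5,9)); print("pad",cv2.minEnclosingCircle(P[:,:2].astype(np.float32)))
s=snapshot("top"); w=cloud(s)
for c in masks_of("top","pad")[:1]:
    P=w[c["mask"]]; P=P[~np.isnan(P[:,0])]; print(rect(P),np.nanmedian(P,0))
```

```text
t=37.72 at [ 598.8 -153.5  206.4] th -7.5 j6 1.35 turn 0.000 then shift m x -0.1203 y 0.2070 z 0.0564 F [ 0.4  0.3 -5.5] w 22.2
pad ((454.4686279296875, -340.2099609375), 46.032344818115234)
(array([ 454.5, -345.9]), array([87.5, 91.1]), 9.9) [ 454.0336065  -343.80465083    5.28224178]
```

View pics/side13.png

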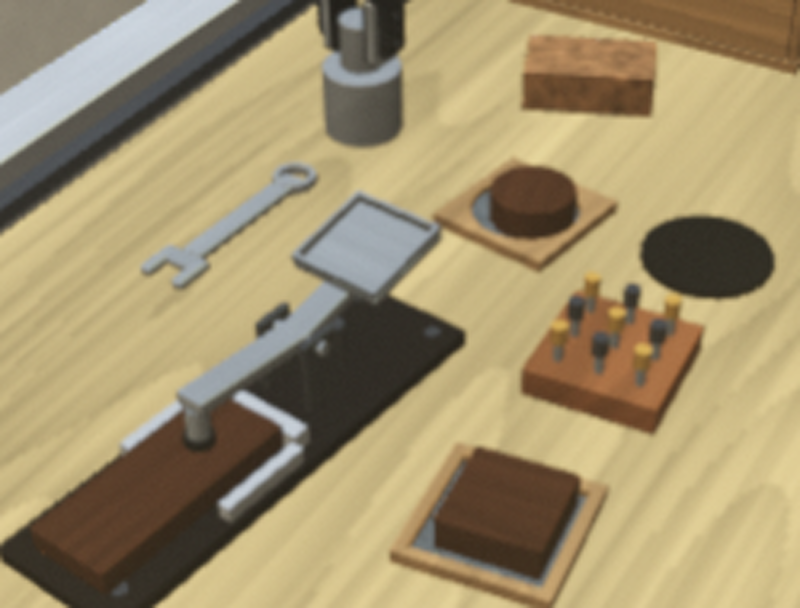

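The foot now rests on the plate (crop (198,430)), the tail pan is up and empty, and the weight is held. Next: the pad.

Call:
arm_command(targets=[[-1,-0.008,0.014,0,0],[-1,-0.015,0.026,0,0],[-1,-0.018,0.031,0,0],[-1,-0.018,0.031,0,0],[-1,-0.018,0.031,0,0],[-1,-0.018,0.031,0,0],[-1,-0.015,0.026,0,0],[-1,-0.009,0.017,0.02,0],[-1,0,0,0.03,0],[-1,0,0,0.03,0]])

```text
time_s: 38.7
eef_pos: [451.9, -344.2, 123.7]
eef_rot: [0.0, 0.998, -0.067, 0.0]
wrist_force: [0.4, 1.1, -5.7]
gripper_width: 21.8
```

Call:
arm_command(targets=[[-1,0,0,0.03,0],[-1,0,0,0.01,0],[-1,0,0,0,0],[-1,0,0,0,0],[-1,0,0,0,0],[-1,0,0,0,0],[-1,0,0,0,0]])

```text
time_s: 39.28
eef_pos: [454.4, -344.0, 87.2]
eef_rot: [0.001, 0.998, -0.065, 0.001]
wrist_force: [0.5, 0.3, -5.3]
gripper_width: 21.9
```

Run:
```python
from m import *
o=observe(); go(453.8,-343.2,53,o=o)
for c in("side","top"):
    w=cloud(snapshot(c)); P=band(w,o["eef_pos"][:2],35,o["eef_pos"][2]-14,o["eef_pos"][2]-3)
    if len(P)>20: P=big(P); print(c,cv2.minEnclosingCircle(P[:,:2].astype(np.float32)),np.percentile(P[:,2],[50,95]))
```

```text
t=39.28 at [ 454.4 -344.    87.2] th -7.5 j6 0.94 turn 0.000 then shift m x -0.0007 y -0.0007 z 0.0342 F [ 0.5  0.3 -5.3] w 21.9
side ((452.9749450683594, -341.3245544433594), 21.47028923034668) [78.75044347 82.19524176]
```

Call:
arm_command(targets=[[-1,0,0,0.012,0],[-1,0,0,0.011,0],[-1,0,0,0.006,0],[-1,0,0,0.003,0],[-1,0,0,0,0],[-1,0,0,0,0],[-1,0,0,0,0],[-1,0,0,0.001,0],[-1,0,0,0,0],[-1,0,0,0,0]])

```text
time_s: 40.22
eef_pos: [453.5, -343.3, 52.9]
eef_rot: [0.0, 0.998, -0.065, 0.001]
wrist_force: [-0.0, 0.4, -1.9]
gripper_width: 21.8
```

Call:
arm_command(targets=[[-1,0,0,0.001,0],[-1,0,0,0,0],[-1,0,0,0,0],[0.2,0,0,0,0],[0.2,0,0,0,0],[0.2,0,0,0,0],[0.2,0,0,-0.01,0],[0.2,0,0,-0.03,0],[0.2,0,0,-0.04,0],[0.2,0,0,-0.04,0]])

```text
time_s: 41.05
eef_pos: [452.2, -342.0, 172.3]
eef_rot: [-0.001, 0.998, -0.065, -0.001]
wrist_force: [1.4, -0.3, 0.8]
gripper_width: 50.8
```

Call:
arm_command(targets=[[0.2,0,0,-0.03,0],[0.2,-0.02,-0.02,0,0],[0.2,-0.02,-0.02,0,0],[0.2,-0.02,-0.03,0,0],[0.2,-0.01,-0.03,0,0],[0.2,0,-0.02,0,0],[0.2,0,0,0,0],[0.2,0,0,0,0],[0.2,0,0,0,0]])

```text
time_s: 41.8
eef_pos: [399.9, -215.6, 201.9]
eef_rot: [0.001, 0.998, -0.065, 0.001]
wrist_force: [1.1, 0.6, 0.1]
gripper_width: 51.3
```

Run:
```python
from m import *
go(452,-343,200)
for c in("side","top"):
    s=snapshot(c); w=cloud(s)
    if c=="side": save(s,"side14.png",(160,120,450,330),2.75)
    for n,xy,r,z0,z1 in [("grip",(453,-343),40,69,78),("wtop",(453,-343),40,42,49),("pad",(453,-343),60,3.5,9),("disc",(578,-326),45,23.5,30)]:
        P=band(w,xy,r,z0,z1)
        if len(P)>9: P=big(P);e=cv2.minEnclosingCircle(P[:,:2].astype(np.float32));print(c,n,np.round(e[0],1),round(e[1],1),np.round(np.median(P[:,2]),1))
    P=big(band(w,(455,-57),55,21,32)); print(c,"sq",rect(P),np.median(P[:,2]))
    d=w[...,:2]-F0; X=d@np.array([np.cos(FA),np.sin(FA)]); Y=d@np.array([-np.sin(FA),np.cos(FA)])
    k=(w[...,2]>25)&(w[...,2]<33)&(X<-60)&(X>-160)&(abs(Y)<40)
    print("plate",np.round(np.percentile(X[k],[.5,2]),1),np.round(np.percentile(Y[k],[1,99]),1))
```

```text
t=41.80 at [ 399.9 -215.6  201.9] th -7.5 j6 1.07 turn 0.000 then shift m x 0.0683 y 0.1195 z 0.0019 F [1.1 0.6 0.1] w 51.3
side grip [ 453.5 -341.6] 12.9 72.2
side wtop [ 453.1 -341.7] 22.3 44.5
side pad [ 454.  -341.3] 45.1 4.8
side disc [ 575.3 -326.1] 30.9 25.4
side sq (array([451.9, -58.4]), array([62.3, 65.1]), 7.1) 26.624130332357936
plate [-139.1 -138.3] [-29.3  26.5]
top sq (array([453.8, -58.3]), array([62.9, 61.8]), 6.1) 26.10625144552023
plate [-138.  -136.5] [-27.7  27.4]
```

View pics/side14.png

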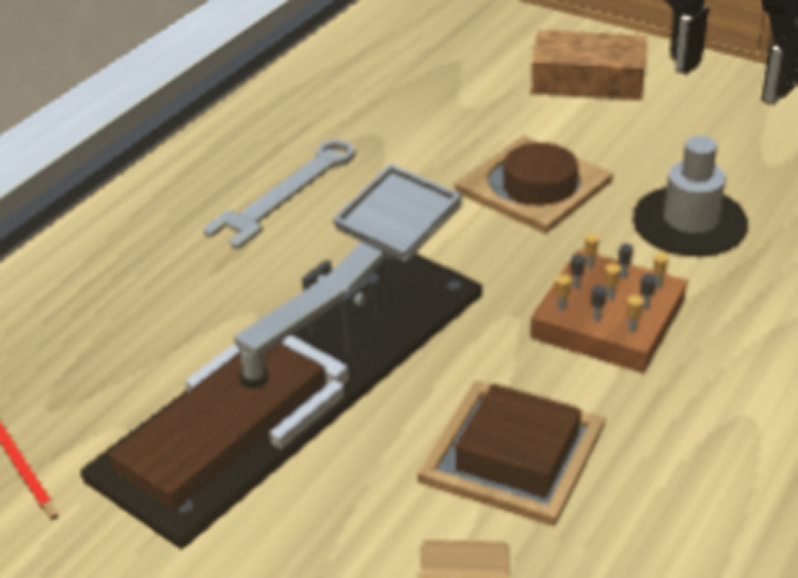

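The final picture shows everything in place: weight upright on the pad at crop (695,190), disc (540,172) and square (520,435) in their recesses, and the foot on the plate (252,365). Handing in.

```bash
python3 -c "
from cell import *
print(sign_off())"
```

```text
the job is handed in; nothing more can be done
None
```

The job is done in the order asked and handed in at about 42 s; the hand-in reported no verdict.

I stood the smaller weight from the stack in the pan, which held the arm up. I then laid the round and square blanks in their recesses and slid the long blank home. Last, I took the weight out, so the foot came down on the blank, and stood the weight on the pad.

My last checks from the pictures:
- **Weight:** upright on the pad, within about 1 mm of its centre.
- **Round blank:** flat in its recess (slope under 0.01), but about 6 mm off centre, with 8 mm of play available.
- **Square blank:** flat and about 2–3 mm off centre. Its angle agrees with the nest's to within about 1°.
- **Long blank:** its rear edge is at fixture x of about -138 (expected -138), and pushing it met the stop at 11 N. Its y is centred to within about 1.5 mm.
- **Clamp:** the foot rests on the long blank. I judged this by eye in the side picture and did not measure the arm's angle.
- **Forces and contact:** the highest wrist reading shown after a move was about 11 N. The gripper is clear of everything.

The two cameras disagreed by 1–3 mm in places, within what the fits needed. I viewed 15 pictures, one over the budget of 14.

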